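Build up the tea-tin column and hold it in the corner

TASK

Stack the two loose tea tins squarely on the cream one in the wooden corner stand, first the blue one, which you push up against both stops and let go, then the green one on top of it. Push the green tin into the corner so that it bears on the back stop and the side stop at once, with all three tins lined up, and finish while still gripping it and pressing it lightly but steadily against both stops, so that I can put the band round the column. Do not ram the stops, and leave the mug, jar, dish and timer where they are.

Things in the scene. Friction and masses are not known exactly. Their poses are not given: they have to be found in the camera images.
- stand: brown wooden corner stand, fixed to the worktop, 136 x 104 mm base plate 8 mm thick. Origin on the worktop under the centre of the tin column, z up. In its frame a tin that is home has its origin at x = 0, y = 0 and its 100 mm length along the stand's x: undersides at z = 8 mm (cream), 48 mm (blue), 88 mm (green). The stand's front (-x) and left (+y) sides are open
- stop_back: back stop of the stand, an upright board across its far side (same origin and axes as the stand): its face that the tins' short sides bear on is at x = +50 mm, 10 mm thick, y from -30 to +30 mm, top at z = 108 mm; so it reaches up beside the lower 20 mm of the green tin
- stop_side: side stop of the stand, on its right (-y) side (same origin and axes as the stand): two upright posts whose faces, which the tins' long sides bear on, are at y = -30 mm, 10 mm thick, tops at z = 108 mm, at x from -50 to -30 mm and +30 to +50 mm. Between them is a 60 mm wide gap, open at the top, for a finger; across the gap's foot runs a rail up to z = 20 mm
- cream_tin: closed flat cream tea tin, a plain box 100 x 60 x 40 mm with straight sides; origin at the centre of its underside, x along its 100 mm length, y along its 60 mm width, z up; 0.18 to 0.35 kg; smooth lacquer, slides easily on its neighbours and the stops (friction about 0.3). Stands in the stand already, home in the corner, loose
- blue_tin: closed flat blue tea tin, a plain box 100 x 60 x 40 mm with straight sides; origin at the centre of its underside, x along its 100 mm length, y along its 60 mm width, z up; 0.18 to 0.35 kg; smooth lacquer, slides easily on its neighbours and the stops (friction about 0.3). Stands on the worktop; which tin is nearer the robot varies
- green_tin: closed flat green tea tin, a plain box 100 x 60 x 40 mm with straight sides; origin at the centre of its underside, x along its 100 mm length, y along its 60 mm width, z up; 0.18 to 0.35 kg; smooth lacquer, slides easily on its neighbours and the stops (friction about 0.3). Stands on the worktop
- mug: white mug with handle, 92 x 127 x 95 mm, bystander; origin at the centre of its underside
- spice_jar: square glass spice jar with grey cap and ochre filling, 46 x 46 x 96 mm, bystander on the hob; origin at the centre of its underside
- small_dish: small cream ramekin, 66 mm across, 34 mm high, bystander on the cold black hob (glass 6 mm above the worktop); origin at the centre of its underside
- timer: round white kitchen timer, 58 mm across, 42 mm high, bystander; origin at the centre of its underside

How it is judged:
On the way:
1. the blue tin lies squarely on the cream tin, up against both stops, let go and at rest (x of blue_tin in the frame of stand between -0.004 and 0.004 m and y of blue_tin in the frame of stand between -0.004 and 0.004 m and z of blue_tin in the frame of stand between 0.045 and 0.051 m and angle between the x axis of blue_tin and the x axis of stand, either way round below 0.05 rad and angle between blue_tin's own z axis and vertical below 0.05 rad and contact force between the fingers and blue_tin below 0.2 N and linear speed of blue_tin below 0.02 m/s), for 0.2 s.
At the end, for the whole second after the job is handed in: Green tin down on the blue one (within 2 mm), within 3 mm of its home in the corner and 2 degrees of square, gripped, at rest, pressed on back and side stop with over 1.5 N each; blue and cream tins below within 4 mm and 3 degrees of home (x of green_tin in the frame of stand between -0.003 and 0.003 m and y of green_tin in the frame of stand between -0.003 and 0.003 m and z of green_tin in the frame of stand between 0.086 and 0.09 m and angle between the x axis of green_tin and the x axis of stand, either way round below 0.035 rad and angle between each of green_tin, blue_tin, cream_tin's own z axis and vertical below 0.05 rad and x of blue_tin in the frame of stand between -0.004 and 0.004 m and y of blue_tin in the frame of stand between -0.004 and 0.004 m and z of blue_tin in the frame of stand between 0.045 and 0.051 m and angle between the x axis of each of blue_tin, cream_tin and the x axis of stand, either way round below 0.05 rad and x of cream_tin in the frame of stand between -0.004 and 0.004 m and y of cream_tin in the frame of stand between -0.004 and 0.004 m and z of cream_tin in the frame of stand between 0.005 and 0.011 m and contact force between green_tin and stop_back above 1.5 N and contact force between green_tin and stop_side above 1.5 N and contact force between the fingers and green_tin above 1 N and linear speed of green_tin below 0.01 m/s); the arm keeps its last pose, push and grip.
It fails at once if a tin is rammed against a stop with more than 60 N (contact force between any of blue_tin, green_tin and stop_back above 60 N or contact force between any of blue_tin, green_tin and stop_side above 60 N).
It fails at once if the mug, jar, dish or timer is moved more than 25 mm (distance of any of mug, spice_jar, small_dish, timer from where it was at the start of the episode above 0.025 m).
It also fails if it takes over 64 s, if anything falls off the work surface, if the arm or the gripper's body presses on something with over 40 N, if the wrist force passes 120 N, or if a joint passes its speed limit or range.

ROBOT

A 6-joint arm with a two-finger parallel gripper is mounted at the origin on a cart in front of the work surface, level with it; the furniture and walls round the work are solid. World frame = base frame: x ahead of the robot, y to its left, z up, the work surface at z = 0. Lengths are in m, angles in rad, forces in N, time in s.
With the tool pointing down it reaches from about 0.425 to 0.95 m from the base axis. Payload 3.5 kg.
Tool frame: the origin (TCP) lies between the finger pads; the fingertips stand 14 mm ahead of it and the grasp point (between the pads) lies 5 mm behind it; z points along the fingers, y is the direction in which the jaws open and shut (so a half turn about z gives the same grasp; the last joint's range is limited). The gripper opens to 85 mm and grips with 20 to 120 N. Pads are 22 mm wide; open, the fingers measure 114 mm over their backs; the gripper's body (76 mm by 85 mm) begins 54 mm behind the grasp point. The pads swing forward as they close: fully open they stand 13 mm farther back than shut.
Start: joints at [-1.274, 0.286, 1.577, -0, 1.279, -0.15], TCP at [0.292, -0.609, 0.245] pointing down, gripper open.
Joint ranges: [-2.77, 2.77], [-0.9, 2.22], [0.21, 2.48], [-1.53, 4.67], [0.24, 2.81], [-2.84, 2.84]. Speed limits (rad/s): [2.79, 2.79, 3.14, 3.14, 3.14, 3.14].

INTERFACE

Orientations are given as a unit quaternion [x, y, z, w].
In Python, from plant import ctrl gives the robot as it stands. The module is installed in compiled form; this text tells all that it offers.
- The arm moves only by the tool servo_tool, never from a script. Its argument "increments" is text: rows parted by semicolons, each of 7 numbers parted by spaces: the turn, a rotation vector about the tool's x, y, z in rad, then the shift along the tool's x, y, z in cm, then the finger opening in cm, from 0 to 8.54. In form: ax ay az dx dy dz claw; .... A call has 1 to 10 rows; each row is the pose to reach, as a shift and turn from the pose commanded when the call began, along the tool's axes at that moment; what a row does not reach only later rows make up. A row lasts 1/12 s, in which the tool goes at most 41.7 mm and 7.16 degrees, less where a joint would pass 70% of its speed; a pose out of reach is approached as far as the arm can. A call with a gripper value outside its range is refused whole. The fingers move at their own pace and stop on an object; "grip_force" is the grip in N (left out, the last holds). Time passes only in rows, so rows that repeat a pose let the fingers close. It gives the time, the measured TCP pose, the force and the opening at its end, in the units of the state.
- ctrl.get_state(): the state, without advancing time (a new reading comes with each control period).
- ctrl.read_camera(name): name is "side" or "top"; returns (picture, depth): 480x640x3 uint8, red, green, blue; 480x640 float32, m along the optical axis (not along the pixel's ray), 0 where there is no reading.
- ctrl.camera_info(name): a dict with "camera_matrix" (3x3 intrinsics, pixels), "D" ([k1, k2, p1, p2, k3] as OpenCV has them; the pictures are not rectified), "world_to_cam" (4x4, takes a point from world to camera coordinates). Camera axes: x right, y down, z forward; pixel columns grow to the right and rows downward; lengths in m; the calibration is good to about 2 mm. A picture is of the moment at which its call begins. camera_info takes no time and is no camera call.
- ctrl.sign_off(): hands the job in, once; it reports no verdict.
The state is a dict: "time": time; "qpos": joint angles; "dq": joint speeds; "joint_efforts": joint torques, N m; "eef_pos": TCP position; "tcp_rot": TCP orientation; "contact_force": force on the tool from outside, world axes, zero at the start; "wrist_torque": the same for the moment, N m; "opening": opening from 0.0 (shut) to 1.0 (fully open).
Only numpy, scipy, OpenCV 4.12 (cv2) and the standard library are available. Lean on these libraries where they do the work, as an engineer would, in place of code of your own. Each camera call takes 0.05 s, during which the arm holds its last target.

## Working session

There is one attempt and no reset: what is moved stays moved. The work goes in short steps, Python scripts to look and compute and a tool call to move; the robot and the scene stay as the last step left them, time stands still between calls to the robot, and variables do not carry over. Pictures are saved under pics/ and viewed, and the job is handed in when it is done.

Besides the shell and the picture viewer there is one more tool, called after "Emit:" as name(argument=value, ...) on one line, values as JSON. servo_tool: Moves the arm, as the interface text tells. Its arguments: {"type":"object","properties":{"increments":{"type":"string"},"grip_force":{"type":"number"}},"required":["increments"]}

```bash
mkdir -p pics; python3 - <<'E'
from plant import ctrl
import cv2,numpy as np
for n in("side","top"):
    p,d=ctrl.read_camera(n); np.savez(f"{n}0.npz",p=p,d=d)
    cv2.imwrite(f"pics/{n}0.png",p[:,:,::-1]); i=ctrl.camera_info(n)
    print(n,{k:np.round(np.array(v),4).tolist() for k,v in i.items()}); print((d==0).mean())
print(ctrl.get_state())
E
```

```text
side {'camera_matrix': [[554.5554, 0.0, 327.5214], [0.0, 554.5554, 241.4571], [0.0, 0.0, 1.0]], 'D': [0.0506, 0.0, 0.0, 0.0, 0.0], 'world_to_cam': [[0.9901, -0.1393, -0.0167, -0.5795], [-0.0782, -0.4492, -0.89, 0.1511], [0.1165, 0.8825, -0.4556, 1.0234], [0.0, 0.0, 0.0, 1.0]]}
0.0038444010416666665
top {'camera_matrix': [[433.718, 0.0, 320.672], [0.0, 433.718, 239.5586], [0.0, 0.0, 1.0]], 'D': [0.0173, 0.0, 0.0, 0.0, 0.0], 'world_to_cam': [[-0.0091, -0.9999, -0.0105, 0.1706], [-0.9946, 0.0102, -0.1029, 0.6135], [0.1029, 0.0095, -0.9946, 0.8236], [0.0, 0.0, 0.0, 1.0]]}
0.003818359375
{'time': 0.1, 'qpos': array([-1.27398962e+00,  2.87100354e-01,  1.57806326e+00, -4.17929064e-06,
        1.27860515e+00, -1.50018069e-01]), 'dq': array([ 0.00082934, -0.00196398, -0.00278219, -0.00087414, -0.00035993,
        0.00153225]), 'joint_efforts': array([-1.26937637e-03, -4.07295763e+01, -2.93698025e+01, -2.32853281e-04,
        3.47187968e-03, -6.12435702e-08]), 'eef_pos': array([ 0.29151404, -0.60816429,  0.24405227]), 'tcp_rot': array([ 9.75146374e-01,  2.21558945e-01, -8.17803554e-05, -1.08497829e-03]), 'contact_force': array([-0.07477163, -0.16658773,  0.49326256]), 'wrist_torque': array([ 0.02496233,  0.01050837, -0.00396946]), 'opening': 0.9988576066227266}
```

View pics/side0.png

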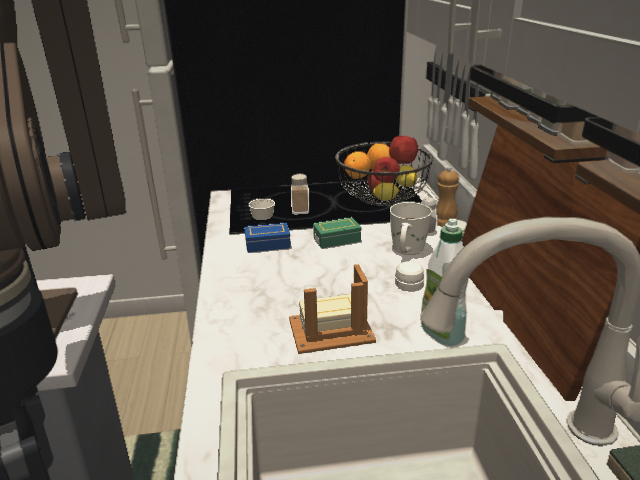

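View pics/top0.png

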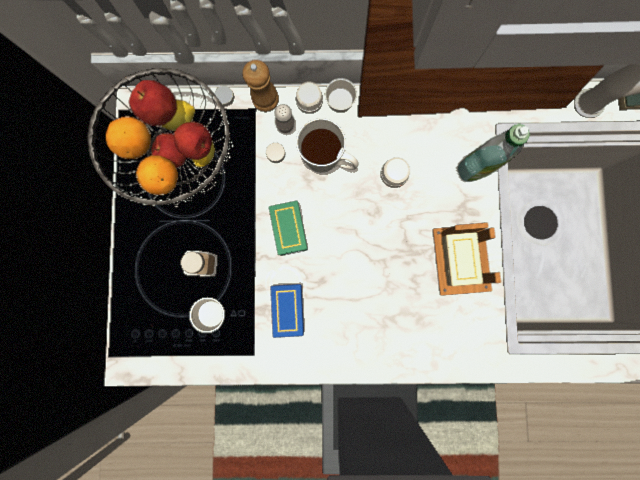

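The side view shows blue at (268,237), green at (337,232), and the stand at (332,320). In the top view blue is at (288,310), green at (288,228), and the stand at (466,258), with its back stop at the top (+x) and its posts on the right (-y). Next I'll measure the tin tops and the stand.

```bash
cat > h.py <<'E'
import numpy as np,cv2
from plant import ctrl
def cast(n,uv,z):
    i=ctrl.camera_info(n);K=np.array(i["camera_matrix"]);D=np.array(i["D"]);T=np.array(i["world_to_cam"])
    r=cv2.undistortPoints(np.array(uv,float).reshape(-1,1,2),K,D)[:,0]
    d=np.c_[r,np.ones(len(r))]@T[:3,:3]; c=-T[:3,:3].T@T[:3,3]
    return c+d*((z-c[2])/d[:,2])[:,None]
def pts(n,mask,dep):
    i=ctrl.camera_info(n);K=np.array(i["camera_matrix"]);D=np.array(i["D"]);T=np.array(i["world_to_cam"])
    v,u=np.nonzero(mask&(dep>0)); r=cv2.undistortPoints(np.c_[u,v].astype(float).reshape(-1,1,2),K,D)[:,0]
    P=np.c_[r,np.ones(len(r))]*dep[v,u][:,None]
    return (P-T[:3,3])@T[:3,:3],u,v
def rect(P):
    (c,s,a)=cv2.minAreaRect(P[:,:2].astype(np.float32)); 
    if s[0]<s[1]: s=s[::-1]; a+=90
    a=(a+90)%180-90
    return np.round(c,4),np.round(s,4),round(a,2)
E
python3 - <<'E'
from h import *
f=np.load("top0.npz");p,d=f["p"],f["d"]
hsv=cv2.cvtColor(p,cv2.COLOR_RGB2HSV)
def box(u0,u1,v0,v1):
    m=np.zeros(d.shape,bool);m[v0:v1,u0:u1]=1;return m
for name,b in dict(green=(262,315,190,265),blue=(262,315,275,345),stand=(425,505,215,300)).items():
    m=box(*b);P,u,v=pts("top",m,d)
    H=P[:,2]
    print(name,"z hist",np.histogram(H,bins=np.arange(-.02,.14,.008)))
    for lo,hi in ([(.033,.045)] if name!="stand" else [(.003,.014),(.042,.054),(.1,.115)]):
        s=(H>lo)&(H<hi); Q=P[s]; zm=np.median(Q[:,2])
        R=cast("top",np.c_[u,v][s],zm)
        print(lo,s.sum(),"zmed",zm.round(4),rect(Q),rect(R),"mean",Q.mean(0).round(4))
        if lo==.1:
            n,l,st,ce=cv2.connectedComponentsWithStats((np.isin(np.arange(d.size).reshape(d.shape),(v*640+u)[s])).astype(np.uint8))
            for k in range(1,n):
                if st[k,4]<8: continue
                vv,uu=np.nonzero(l==k);print(st[k],rect(cast("top",np.c_[uu,vv],.108)))
E
```

```text
green z hist (array([   0,   29, 2359,   16,   11,    8,   27, 1497,    3,    0,    0,
          0,    0,    0,    0,    0,    0,    0,    0]), array([-0.02 , -0.012, -0.004,  0.004,  0.012,  0.02 ,  0.028,  0.036,
        0.044,  0.052,  0.06 ,  0.068,  0.076,  0.084,  0.092,  0.1  ,
        0.108,  0.116,  0.124,  0.132]))
0.033 1522 zmed 0.0396 (array([0.64  , 0.2301]), array([0.1003, 0.06  ]), 11.23) (array([0.6395, 0.2298]), array([0.0999, 0.0598]), 11.33) mean [0.6392 0.2298 0.0395]
blue z hist (array([   0,   22, 2015,   17,   12,    2,   22, 1597,    8,    0,    0,
          0,    0,    0,    0,    0,    0,    0,    0]), array([-0.02 , -0.012, -0.004,  0.004,  0.012,  0.02 ,  0.028,  0.036,
        0.044,  0.052,  0.06 ,  0.068,  0.076,  0.084,  0.092,  0.1  ,
        0.108,  0.116,  0.124,  0.132]))
0.033 1622 zmed 0.0397 (array([0.4782, 0.2322]), array([0.1   , 0.0603]), 2.88) (array([0.4784, 0.2318]), array([0.0994, 0.0599]), 2.8) mean [0.4782 0.2319 0.0397]
stand z hist (array([   0,   11, 2877, 1220,   70,   69,   69,   61, 1704,   54,   52,
         54,   53,   58,   59
[... 190 characters left out ...]
6,  0.124,  0.132]))
0.003 1320 zmed 0.0077 (array([ 0.5822, -0.126 ]), array([0.1703, 0.1598]), -1.95) (array([ 0.5819, -0.1248]), array([0.1695, 0.1592]), -1.96) mean [ 0.5602 -0.1151  0.0076]
0.042 1745 zmed 0.048 (array([ 0.5767, -0.1113]), array([0.1062, 0.0708]), -0.46) (array([ 0.5765, -0.1115]), array([0.1058, 0.0725]), -0.46) mean [ 0.5746 -0.1102  0.048 ]
0.1 351 zmed 0.1074 (array([ 0.594 , -0.1336]), array([0.1275, 0.0581]), 36.09) (array([ 0.5937, -0.1332]), array([0.128 , 0.0593]), 36.14) mean [ 0.6068 -0.1223  0.1071]
[453 222  43  17 276] (array([ 0.6272, -0.1128]), array([0.0765, 0.0272]), 76.6)
[493 272   9  11  75] (array([ 0.5375, -0.1475]), array([0.0184, 0.0125]), 4.09)
```

```bash
python3 - <<'E'
import cv2
a=cv2.imread("pics/top0.png");b=cv2.imread("pics/side0.png")
cv2.imwrite("pics/st_top.png",cv2.resize(a[205:305,420:520],None,fx=6,fy=6,interpolation=2)[:600])
cv2.imwrite("pics/st_side.png",cv2.resize(b[255:355,275:385],None,fx=6,fy=6,interpolation=2))
E
```

```text
(no output)
```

View pics/st_top.png

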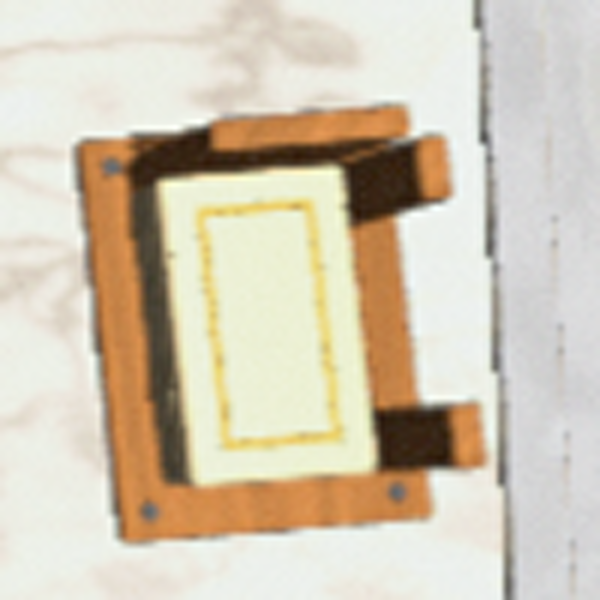

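View pics/st_side.png

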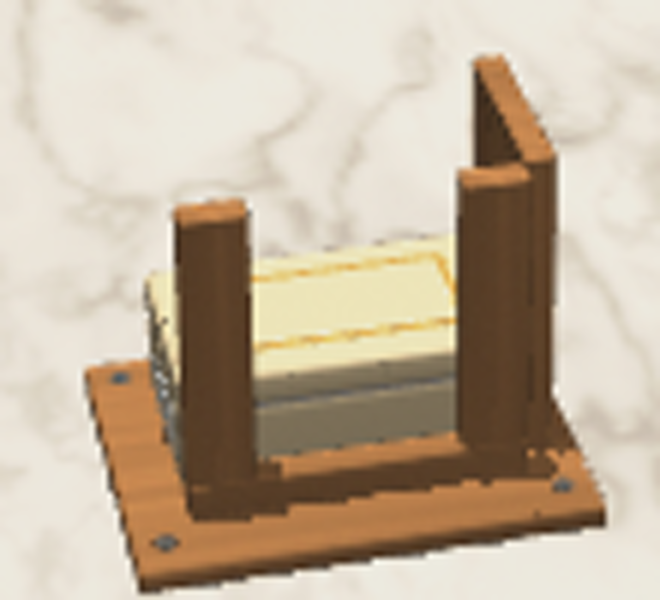

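```bash
python3 - <<'E'
from h import *
f=np.load("top0.npz");p,d=f["p"],f["d"]
m=np.zeros(d.shape,bool);m[215:300,425:505]=1
P,u,v=pts("top",m,d);hsv=cv2.cvtColor(p,cv2.COLOR_RGB2HSV)[v,u].astype(int);H=P[:,2]
s=(abs(H-.048)<.004)&(hsv[:,2]>110)&(hsv[:,1]<150)
print("cream",s.sum(),rect(cast("top",np.c_[u,v][s],.048)),rect(P[s]))
br=(hsv[:,1]>110)
s=(abs(H-.0077)<.004)&br
print("base",s.sum(),rect(cast("top",np.c_[u,v][s],.008)),rect(P[s]))
C=cast("top",np.c_[u,v][s],.008);hull=cv2.convexHull(C[:,:2].astype(np.float32))[:,0]
print(hull.round(4).tolist())
s=(H>.104)
M=np.zeros(d.shape,np.uint8);M[v[s],u[s]]=1
n,l,st,ce=cv2.connectedComponentsWithStats(M,connectivity=4)
for k in range(1,n):
    if st[k,4]<8: continue
    vv,uu=np.nonzero(l==k);q=cast("top",np.c_[uu,vv],.108);print(st[k],rect(q),q.mean(0)[:2].round(4))
E
```

```text
cream 1645 (array([ 0.5742, -0.1098]), array([0.0994, 0.0615]), 3.96) (array([ 0.5743, -0.1105]), array([0.0996, 0.0615]), 4.06)
base 1043 (array([ 0.5747, -0.1183]), array([0.1341, 0.1029]), 3.91) (array([ 0.5749, -0.1181]), array([0.1341, 0.1029]), 4.19)
[[0.6388000249862671, -0.07329999655485153], [0.636900007724762, -0.06310000270605087], [0.6308000087738037, -0.06289999932050705], [0.5740000009536743, -0.06689999997615814], [0.5199000239372253, -0.07090000063180923], [0.5059999823570251, -0.0723000019788742], [0.5059999823570251, -0.08020000159740448], [0.5059000253677368, -0.08619999885559082], [0.5059000253677368, -0.08820000290870667], [0.5059000253677368, -0.09210000187158585], [0.5059000253677368, -0.0940999984741211], [0.5077000260353088, -0.11800000071525574], [0.5113000273704529, -0.16369999945163727], [0.5131999850273132, -0.1736000031232834], [0.5152000188827515, -0.1737000048160553], [0.5170999765396118, -0.1738000065088272], [0.6358000040054321, -0.1657000035047531], [0.6385999917984009, -0.09139999747276306], [0.638700008392334, -0.08739999681711197], [0.638700008392334, -0.08340000361204147], [0.6388000249862671, -0.07930000126361847], [0.6388000249862671, -0.07530000060796738]]
[454 222  35   9 191] (array([ 0.629 , -0.1062]), array([0.0614, 0.0102]), -86.0) [ 0.629  -0.1067]
[489 227   7  12  64] (array([ 0.6165, -0.1429]), array([0.0197, 0.0102]), 8.34) [ 0.6165 -0.1429]
[494 272   8  11  64] (array([ 0.5375, -0.1485]), array([0.0182, 0.0105]), 4.09) [ 0.5375 -0.1486]
```

The measurements agree with the given sizes:

| Item | Position (m) | Yaw |
|---|---|---|
| Blue tin | (0.478, 0.232) | 2.8° |
| Green tin | (0.640, 0.230) | 11.3° |
| Stand | (0.5743, -0.1105) | 4.0° |

The stand position comes from the stop tops and the cream tin, which agree to within 1 mm. I'll write a helper that turns a target pose into an increment.

```bash
cat >> h.py <<'E'
from scipy.spatial.transform import Rotation as Ro
O=np.array([.5743,-.1105]);Y=.070
def stand(x,y): c,s=np.cos(Y),np.sin(Y); return O+np.array([c*x-s*y,s*x+c*y])
def instand(p): c,s=np.cos(Y),np.sin(Y); d=np.array(p[:2])-O; return np.array([c*d[0]+s*d[1],-s*d[0]+c*d[1]])
def to(x,y,z,yaw,frm=None):
    """frm: (pos,Rot) else measured"""
    s=ctrl.get_state()
    p,R=frm or (s["eef_pos"],Ro.from_quat(s["tcp_rot"]))
    G=Ro.from_euler("z",yaw)*Ro.from_rotvec([np.pi,0,0])
    rv=(R.inv()*G).as_rotvec(); sh=R.inv().apply(np.array([x,y,z])-p)*100
    print("turn",rv.round(4),"shift cm",sh.round(3))
    return np.array([x,y,z]),G
E
python3 - <<'E'
from h import *
f=to(.5,-.10,.30,.25); to(.4783,.232,.12,.049,f); to(.4783,.232,.12,.049)
E
```

```text
turn [-2.200e-03 -1.000e-04  1.968e-01] shift cm [ 40.762 -36.831  -5.502]
turn [ 0.    -0.     0.201] shift cm [  6.111 -32.705  18.   ]
turn [-2.200e-03  1.000e-04  3.978e-01] shift cm [ 53.145 -67.67   12.568]
```

Emit:
servo_tool(increments="0 0 0.2 40.8 -36.8 -5.5 8.5;0 0 0.2 40.8 -36.8 -5.5 8.5;0 0 0.2 40.8 -36.8 -5.5 8.5;0 0 0.2 40.8 -36.8 -5.5 8.5;0 0 0.2 40.8 -36.8 -5.5 8.5;0 0 0.2 40.8 -36.8 -5.5 8.5;0 0 0.2 40.8 -36.8 -5.5 8.5;0 0 0.2 40.8 -36.8 -5.5 8.5;0 0 0.2 40.8 -36.8 -5.5 8.5;0 0 0.2 40.8 -36.8 -5.5 8.5")

```text
time: 0.93
eef_pos: [0.4494, -0.2231, 0.2866]
tcp_rot: [0.992, 0.123, -0.0, -0.0]
contact_force: [-0.4, -0.6, -0.2]
opening: 0.995
```

```bash
python3 - <<'E'
from h import *
to(.4783,.232,.16,.049)
E
```

```text
turn [-0.0004  0.0002  0.1974] shift cm [ 13.906 -43.429  12.677]
```

Emit:
servo_tool(increments="0 0 0.197 13.9 -43.4 0 8.5;0 0 0.197 13.9 -43.4 0 8.5;0 0 0.197 13.9 -43.4 0 8.5;0 0 0.197 13.9 -43.4 5 8.5;0 0 0.197 13.9 -43.4 8 8.5;0 0 0.197 13.9 -43.4 10 8.5;0 0 0.197 13.9 -43.4 12.6 8.5;0 0 0.197 13.9 -43.4 12.6 8.5;0 0 0.197 13.9 -43.4 12.6 8.5;0 0 0.197 13.9 -43.4 12.6 8.5")

```text
time: 1.77
eef_pos: [0.4736, 0.1709, 0.1875]
tcp_rot: [1.0, 0.025, 0.0, 0.0]
contact_force: [0.2, -0.8, 0.4]
opening: 0.997
```

```bash
python3 - <<'E'
from h import *
to(.4783,.232,.10,.049)
E
```

```text
turn [ 0.0001 -0.0001  0.0011] shift cm [ 0.772 -6.084  8.745]
```

Emit:
servo_tool(increments="0 0 0 0.77 -6.08 2 8.5;0 0 0 0.77 -6.08 6 8.5;0 0 0 0.77 -6.08 8.7 8.5;0 0 0 0.77 -6.08 8.7 8.5;0 0 0 0.77 -6.08 8.7 8.5;0 0 0 0.77 -6.08 8.7 8.5")

```text
time: 2.27
eef_pos: [0.4798, 0.2298, 0.1027]
tcp_rot: [1.0, 0.025, 0.001, -0.0]
contact_force: [0.5, -0.7, 1.0]
opening: 0.995
```

```bash
python3 - <<'E'
from h import *
to(.4783,.232,.023,.049)
p,d=ctrl.read_camera("side");cv2.imwrite("pics/s1.png",p[150:390,150:470,::-1].repeat(2,0).repeat(2,1))
E
```

```text
turn [-0.0002 -0.0015  0.0004] shift cm [-0.147 -0.226  7.974]
```

View pics/s1.png

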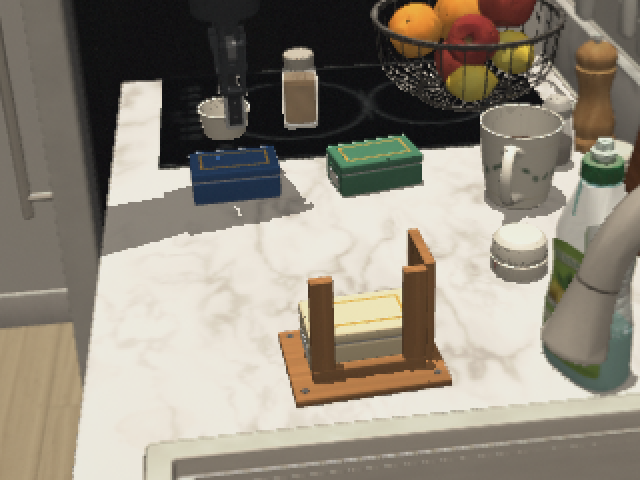

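```bash
python3 - <<'E'
from h import *
to(.4783,.232,.023,.049)
E
```

```text
turn [-0.0007 -0.0038 -0.0001] shift cm [-0.249 -0.226  8.081]
```

The side view shows the open fingers over the blue tin, around crop (235,120). The dish is well behind at (222,115). I'll descend and grip.

Emit:
servo_tool(increments="0 0 0 -0.2 -0.23 2.5 8.5;0 0 0 -0.2 -0.23 5 8.5;0 0 0 -0.2 -0.23 7 8.5;0 0 0 -0.2 -0.23 7.9 8.5;0 0 0 -0.2 -0.23 7.9 8.5;0 0 0 -0.2 -0.23 7.9 8.5")

```text
time: 2.82
eef_pos: [0.4783, 0.2321, 0.0242]
tcp_rot: [1.0, 0.024, 0.001, -0.0]
contact_force: [0.7, -0.2, 0.3]
opening: 0.996
```

```bash
python3 - <<'E'
from h import *
s=ctrl.get_state();print(s["eef_pos"].round(4),s["contact_force"].round(2))
to(.4783,.232,.025,.049)
E
```

```text
[0.4783 0.2321 0.0242] [ 0.73 -0.19  0.35]
turn [-0.0006 -0.0027 -0.0001] shift cm [ 0.001  0.007 -0.083]
```

Emit:
servo_tool(increments="0 0 0 0 0 0 5.5;0 0 0 0 0 0 5.5;0 0 0 0 0 0 5.5;0 0 0 0 0 0 5.5;0 0 0 0 0 0 5.5;0 0 0 0 0 0 5.5", grip_force=40)

```text
time: 3.32
eef_pos: [0.4785, 0.2327, 0.0246]
tcp_rot: [1.0, 0.025, 0.002, -0.0]
contact_force: [-1.4, -0.2, 6.6]
opening: 0.696
```

Emit:
servo_tool(increments="0 0 0 0 0 -1 5.5;0 0 0 0 0 -4 5.5;0 0 0 0 0 -8 5.5;0 0 0 0 0 -12 5.5;0 0 0 0 0 -15 5.5;0 0 0 0 0 -15 5.5;0 0 0 0 0 -15 5.5")

```text
time: 3.9
eef_pos: [0.4776, 0.2324, 0.1747]
tcp_rot: [1.0, 0.025, 0.002, -0.0]
contact_force: [0.3, -0.6, -4.3]
opening: 0.691
```

```bash
python3 - <<'E'
from h import *
s=ctrl.get_state();print(s["eef_pos"].round(4),s["contact_force"].round(2),s["opening"])
x,y=stand(-.02,.025)
to(x,y,.175,Y)
x,y=stand(-.012,.012)
to(x,y,.175,Y)
E
```

```text
[0.4776 0.2324 0.1747] [ 0.28 -0.64 -4.31] 0.6911653670508647
turn [-0.0008 -0.0043 -0.02  ] shift cm [ 5.8940e+00  3.2275e+01 -3.0000e-02]
turn [-0.0008 -0.0043 -0.02  ] shift cm [ 6.7200e+00  3.3558e+01 -2.8000e-02]
```

Emit:
servo_tool(increments="0 0.003 -0.02 5.9 4 0 5.5;0 0.003 -0.02 5.9 8 0 5.5;0 0.003 -0.02 5.9 12 0 5.5;0 0.003 -0.02 5.9 16 0 5.5;0 0.003 -0.02 5.9 20 0 5.5;0 0.003 -0.02 5.9 24 0 5.5;0 0.003 -0.02 5.9 27.5 0 5.5;0 0.003 -0.02 5.9 30 0 5.5;0 0.003 -0.02 5.9 31.5 0 5.5;0 0.003 -0.02 5.9 32.2 0 5.5")

```text
time: 4.73
eef_pos: [0.5498, -0.0885, 0.1691]
tcp_rot: [0.999, 0.033, -0.001, -0.001]
contact_force: [-0.6, -0.1, -3.3]
opening: 0.695
```

Emit:
servo_tool(increments="0 0 0 0 0 0 5.5;0 0 0 0 0 0 5.5;0 0 0 0 0 0 5.5")

```text
time: 4.98
eef_pos: [0.551, -0.085, 0.1712]
tcp_rot: [0.999, 0.036, 0.0, -0.001]
contact_force: [0.4, 0.2, -3.3]
opening: 0.693
```

```bash
python3 - <<'E'
from h import *
s=ctrl.get_state();print(s["eef_pos"].round(4),s["contact_force"].round(2),s["wrist_torque"].round(2),s["opening"],instand(s["eef_pos"]))
for n in("side","top"):
    p,d=ctrl.read_camera(n); np.savez(f"{n}2.npz",p=p,d=d)
    cv2.imwrite(f"pics/{n}2.png",(p[200:360,250:450] if n=="side" else p[180:340,380:580])[:,:,::-1].repeat(3,0).repeat(3,1))
E
```

```text
[ 0.551  -0.085   0.1712] [ 0.41  0.21 -3.35] [ 0.   -0.07  0.01] 0.6929788585747405 [-0.0214188   0.02710571]
```

View pics/side2.png

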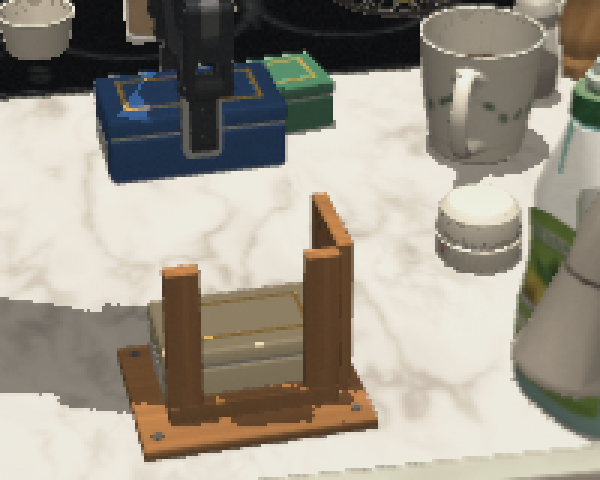

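View pics/top2.png

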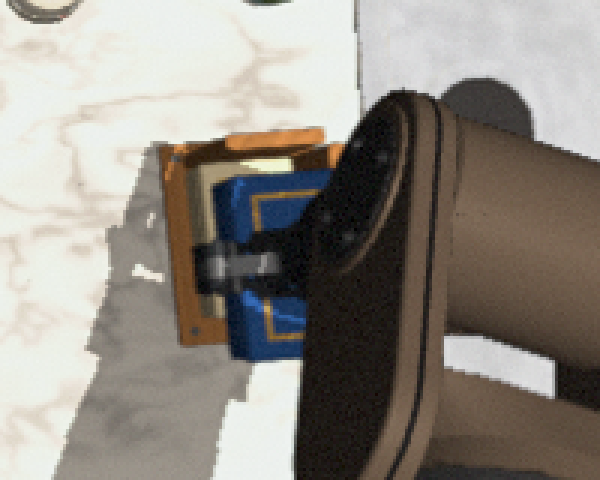

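The side view shows the blue tin level in the jaws at crop (195,125). In the top view it sits over the stand, short of the back stop and left of the posts. I'll lower it.

```bash
python3 - <<'E'
from h import *
x,y=stand(-.010,.010)
f=to(x,y,.085,Y)
E
```

```text
turn [-0.0006 -0.0021  0.0018] shift cm [1.073 1.712 8.695]
```

Emit:
servo_tool(increments="0 0 0 0 0 2 5.5;0 0 0 0.5 0.8 4 5.5;0 0 0 1 1.6 6 5.5;0 0 0 1 1.6 7.5 5.5;0 0 0 1 1.6 8.5 5.5;0 0 0 1 1.6 8.5 5.5;0 0 0 1 1.6 8.5 5.5;0 0 0 1 1.6 8.5 5.5")

```text
time: 5.75
eef_pos: [0.5639, -0.1015, 0.0887]
tcp_rot: [0.999, 0.035, 0.002, 0.0]
contact_force: [-0.5, 0.3, -3.1]
opening: 0.696
```

```bash
cat >> h.py <<'E'
def st(x=0,y=0,z=.08):
    s=ctrl.get_state();print("t",s["time"],s["eef_pos"].round(4),"F",s["contact_force"].round(2),"T",s["wrist_torque"].round(2),round(s["opening"],3),"stand mm",(instand(s["eef_pos"])*1000).round(2),"rv",(Ro.from_quat(s["tcp_rot"])*Ro.from_rotvec([np.pi,0,0])).as_rotvec().round(4))
    a=stand(x,y);to(a[0],a[1],z,Y)
E
python3 - <<'E'
from h import *
st(-.01,.01,.085)
E
```

```text
t 5.75 [ 0.5639 -0.1015  0.0887] F [-0.5   0.31 -3.06] T [ 0.03 -0.02  0.01] 0.696 stand mm [-9.72  9.75] rv [-0.0006 -0.0049  0.0706]
turn [ 0.0008 -0.0048  0.0006] shift cm [-0.03  -0.026  0.367]
```

Emit:
servo_tool(increments="0 -0.003 0 0 0 0.5 5.5;0 -0.003 0 0 0 1 5.5;0 -0.003 0 0 0 1.3 5.5;0 -0.003 0 0 0 1.4 5.5;0 -0.003 0 0 0 1.4 5.5;0 -0.003 0 0 0 1.4 5.5")

```text
time: 6.25
eef_pos: [0.5632, -0.1018, 0.0735]
tcp_rot: [0.999, 0.035, 0.0, 0.0]
contact_force: [-0.0, -0.1, -2.8]
opening: 0.694
```

```bash
python3 - <<'E'
from h import *
st(-.01,.01,.0726)
E
```

```text
t 6.25 [ 0.5632 -0.1018  0.0735] F [-0.02 -0.1  -2.78] T [0.03 0.02 0.02] 0.694 stand mm [-10.47   9.48] rv [-0.     -0.      0.0697]
turn [ 0.     -0.     -0.0003] shift cm [ 0.047 -0.052  0.086]
```

Emit:
servo_tool(increments="0 0 0 0 0 0.05 5.5;0 0 0 0 0 0.1 5.5;0 0 0 0 0 0.13 5.5;0 0 0 0 0 0.13 5.5")

```text
time: 6.58
eef_pos: [0.5636, -0.1019, 0.0728]
tcp_rot: [0.999, 0.035, 0.0, 0.0]
contact_force: [-1.7, -0.1, -0.4]
opening: 0.697
```

```bash
python3 - <<'E'
from h import *
st(-.01,.0,.0726)
E
```

```text
t 6.5833 [ 0.5636 -0.1019  0.0728] F [-1.72 -0.1  -0.36] T [ 0.07  0.05 -0.  ] 0.697 stand mm [-10.1    9.33] rv [-0.0004 -0.0009  0.0698]
turn [ 0.0004 -0.0009 -0.0002] shift cm [0.01  0.933 0.019]
```

The blue tin now rests lightly on the cream tin. I'll slide it toward the side stop.

Emit:
servo_tool(increments="0 0 0 0 0.2 0 5.5;0 0 0 0 0.4 0 5.5;0 0 0 0 0.6 0 5.5;0 0 0 0 0.7 0 5.5;0 0 0 0 0.75 0 5.5;0 0 0 0 0.8 0 5.5;0 0 0 0 0.85 0 5.5;0 0 0 0 0.85 0 5.5")

```text
time: 7.25
eef_pos: [0.5642, -0.1095, 0.0727]
tcp_rot: [0.999, 0.035, 0.0, -0.001]
contact_force: [0.3, 4.7, 3.2]
opening: 0.691
```

```bash
python3 - <<'E'
from h import *
st(-.0,.0,.0726)
E
```

```text
t 7.25 [ 0.5642 -0.1095  0.0727] F [0.34 4.69 3.2 ] T [ 0.83 -0.2   0.2 ] 0.691 stand mm [-10.01   1.69] rv [ 0.0011 -0.0009  0.0702]
turn [-0.001  -0.001   0.0002] shift cm [1.001 0.169 0.009]
```

Emit:
servo_tool(increments="0 0 0 0 0.03 -0.02 5.5;0 0 0 0 0.06 -0.04 5.5;0 0 0 0 0.06 -0.04 5.5;0 0 0 0 0.06 -0.04 5.5")

```text
time: 7.58
eef_pos: [0.5642, -0.1096, 0.0727]
tcp_rot: [0.999, 0.035, 0.0, -0.001]
contact_force: [1.9, 6.2, 2.4]
opening: 0.697
```

```bash
python3 - <<'E'
from h import *
st(-.0,.0,.0726)
E
```

```text
t 7.5833 [ 0.5642 -0.1096  0.0727] F [1.86 6.24 2.39] T [ 0.94 -0.36  0.25] 0.697 stand mm [-10.05   1.64] rv [ 0.0015 -0.0009  0.0709]
turn [-0.0015 -0.0009  0.0009] shift cm [1.005 0.165 0.009]
```

The tin is bearing on the side stop: force rose to 6 N while its position stayed put. I'll slide it toward the back stop.

Emit:
servo_tool(increments="0 0 0 0.2 0 0 5.5;0 0 0 0.4 0 0 5.5;0 0 0 0.55 0 0 5.5;0 0 0 0.65 0 0 5.5;0 0 0 0.7 0 0 5.5;0 0 0 0.75 0 0 5.5;0 0 0 0.8 0 0 5.5;0 0 0 0.8 0 0 5.5")

```text
time: 8.25
eef_pos: [0.5705, -0.1091, 0.0728]
tcp_rot: [0.999, 0.036, -0.002, -0.001]
contact_force: [-4.6, 4.6, 7.5]
opening: 0.699
```

```bash
python3 - <<'E'
from h import *
st(-.0,.0,.0726)
E
```

```text
t 8.25 [ 0.5705 -0.1091  0.0728] F [-4.61  4.58  7.54] T [0.79 0.43 0.17] 0.699 stand mm [-3.67  1.67] rv [0.002  0.0041 0.0711]
turn [-0.0021  0.004   0.0011] shift cm [0.367 0.168 0.017]
```

Emit:
servo_tool(increments="0 0 0 0 0 -0.06 5.5;0 0 0 0.1 0 -0.1 5.5;0 0 0 0.2 0 -0.1 5.5;0 0 0 0.3 0 -0.1 5.5;0 0 0 0.3 0 -0.1 5.5;0 0 0 0.3 0 -0.1 5.5")

```text
time: 8.75
eef_pos: [0.5733, -0.1089, 0.0729]
tcp_rot: [0.999, 0.035, -0.002, -0.001]
contact_force: [-2.7, 4.0, 2.8]
opening: 0.695
```

```bash
python3 - <<'E'
from h import *
st(-.0,.0,.0726)
E
```

```text
t 8.75 [ 0.5733 -0.1089  0.0729] F [-2.67  3.98  2.83] T [0.67 0.3  0.14] 0.695 stand mm [-0.92  1.71] rv [0.0021 0.0044 0.071 ]
turn [-0.0022  0.0043  0.001 ] shift cm [0.092 0.171 0.03 ]
```

Emit:
servo_tool(increments="0 0 0 0.1 0 -0.03 5.5;0 0 0 0.2 0 -0.03 5.5;0 0 0 0.25 0 -0.03 5.5;0 0 0 0.3 0 -0.03 5.5;0 0 0 0.3 0 -0.03 5.5")

```text
time: 9.17
eef_pos: [0.5745, -0.1088, 0.0729]
tcp_rot: [0.999, 0.036, -0.005, -0.001]
contact_force: [-9.0, 3.8, 6.1]
opening: 0.693
```

```bash
python3 - <<'E'
from h import *
st(-.0,.0,.0726)
E
```

```text
t 9.1667 [ 0.5745 -0.1088  0.0729] F [-8.98  3.79  6.13] T [0.57 0.97 0.14] 0.693 stand mm [0.37 1.67] rv [0.0023 0.0095 0.0715]
turn [-0.0027  0.0094  0.0015] shift cm [-0.037  0.167  0.028]
```

Both stops are touched: Fx is -9 N and Fy is 3.8 N. I'll ease the push slightly and release.

Emit:
servo_tool(increments="0 0 0 -0.06 0 -0.05 5.5;0 0 0 -0.1 0 -0.08 5.5;0 0 0 -0.1 0 -0.08 5.5;0 0 0 -0.1 0 -0.08 6.2;0 0 0 -0.1 0 -0.08 7;0 0 0 -0.1 0 -0.08 8;0 0 0 -0.1 0 -0.08 8.5;0 0 0 -0.1 0 -0.08 8.5;0 0 0 -0.1 0 -0.08 8.5;0 0 0 -0.1 0 -0.08 8.5")

```text
time: 10.0
eef_pos: [0.577, -0.1101, 0.0749]
tcp_rot: [0.999, 0.035, 0.0, 0.0]
contact_force: [-0.6, 0.2, 0.2]
opening: 0.996
```

```bash
python3 - <<'E'
from h import *
st(-.0,.0,.18)
E
```

```text
t 10.0 [ 0.577  -0.1101  0.0749] F [-0.65  0.25  0.15] T [-0.05  0.01  0.07] 0.996 stand mm [2.71 0.19] rv [-0.0004 -0.0005  0.0696]
turn [ 0.0004 -0.0005 -0.0004] shift cm [ -0.266   0.023 -10.515]
```

Emit:
servo_tool(increments="0 0 0 0 0 -2 8.5;0 0 0 0 0 -5 8.5;0 0 0 0 0 -9 8.5;0 0 0 0 0 -13 8.5;0 0 0 0 0 -16 8.5;0 0 0 0 -4 -16 8.5;0 0 0 0 -8 -16 8.5;0 0 0 0 -12 -16 8.5;0 0 0 0 -16 -16 8.5;0 0 0 0 -20 -16 8.5")

```text
time: 10.83
eef_pos: [0.5624, 0.0912, 0.235]
tcp_rot: [0.999, 0.035, 0.0, 0.0]
contact_force: [1.5, -0.0, -0.6]
opening: 0.995
```

```bash
cat > chk.py <<'E'
from h import *
import sys
k=sys.argv[1]
p,d=ctrl.read_camera("top"); np.savez(f"top{k}.npz",p=p,d=d); cv2.imwrite(f"pics/top{k}.png",p[:,:,::-1])
q,_=ctrl.read_camera("side"); cv2.imwrite(f"pics/side{k}.png",q[150:390,190:510,::-1].repeat(2,0).repeat(2,1))
hs=cv2.cvtColor(p,cv2.COLOR_RGB2HSV).astype(int)
for n,lo,hi in(("blue",105,125),("green",65,90)):
    m=(hs[...,0]>=lo)&(hs[...,0]<=hi)&(hs[...,1]>90)
    for box in((210,300,425,505),(180,350,255,320)):
        b=np.zeros(d.shape,bool);b[box[0]:box[1],box[2]:box[3]]=1
        P,u,v=pts("top",m&b,d)
        if len(P)<150: continue
        zt=np.percentile(P[:,2],80);s=abs(P[:,2]-zt)<.006
        # fill label hole etc by hull rect
        c,sz,a=rect(cast("top",np.c_[u,v][s],np.median(P[s,2])))
        print(n,"ztop",np.median(P[s,2]).round(4),"c",c,sz,"yaw",a,"stand mm",(instand(c)*1000).round(1))
E
python3 chk.py 3; python3 -c "
from h import *
to(.6395,.230,.12,.197)"
```

```text
blue ztop 0.0881 c [ 0.5754 -0.1237] [0.0985 0.0338] yaw 4.56 stand mm [  0.2 -13.2]
turn [-0.0016 -0.0003 -0.1208] shift cm [  8.77  -12.898  11.502]Traceback (most recent call last):
  File "chk.py", line 11, in <module>
    P,u,v=pts("top",m&b,d)
          ~~~^^^^^^^^^^^^^
  File "h.py", line 10, in pts
    v,u=np.nonzero(mask&(dep>0)); r=cv2.undistortPoints(np.c_[u,v].astype(float).reshape(-1,1,2),K,D)[:,0]
                                    ~~~~~~~~~~~~~~~~~~~^^^^^^^^^^^^^^^^^^^^^^^^^^^^^^^^^^^^^^^^^^^^^^
cv2.error: OpenCV(4.12.0) /io/opencv/modules/calib3d/src/undistort.dispatch.cpp:347: error: (-215:Assertion failed) CV_IS_MAT(_src) && CV_IS_MAT(_dst) && (_src->rows == 1 || _src->cols == 1) && (_dst->rows == 1 || _dst->cols == 1) && _src->cols + _src->rows - 1 == _dst->rows + _dst->cols - 1 && (CV_MAT_TYPE(_src->type) == CV_32FC2 || CV_MAT_TYPE(_src->type) == CV_64FC2) && (CV_MAT_TYPE(_dst->type) == CV_32FC2 || CV_MAT_TYPE(_dst->type) == CV_64FC2) in function 'cvUndistortPointsInternal'
```

View pics/side3.png

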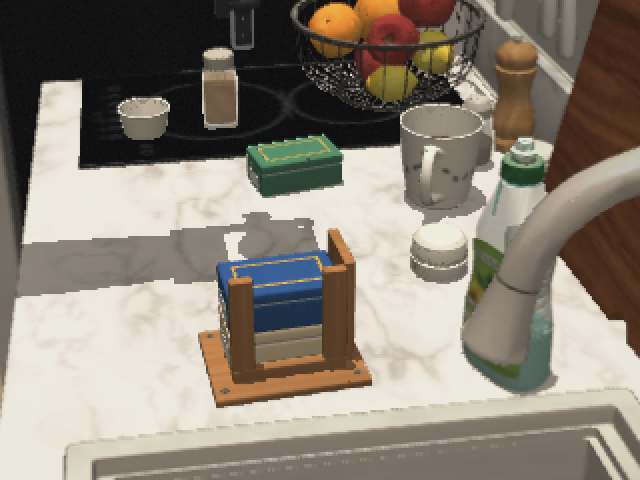

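View pics/top3.png

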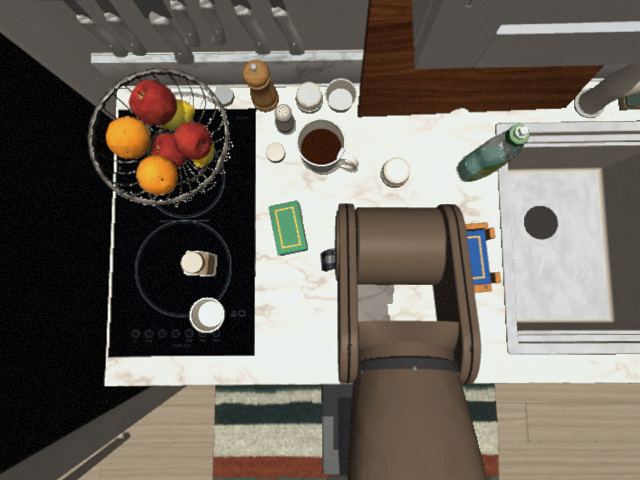

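The side view shows blue square on cream inside the stops at crop (275,290). From the top its top is at 88.1 mm, x is +0.2 mm, and its right edge is at -30.1 mm, so it is home. Now the green tin.

Emit:
servo_tool(increments="0 0 -0.121 2 -3 1 8.5;0 0 -0.121 4 -6 3 8.5;0 0 -0.121 6 -9 5 8.5;0 0 -0.121 7.5 -11 7 8.5;0 0 -0.121 8.4 -12.5 9 8.5;0 0 -0.121 8.8 -12.9 11.3 8.5;0 0 -0.121 8.8 -12.9 11.5 8.5;0 0 -0.121 8.8 -12.9 11.5 8.5")

```text
time: 11.6
eef_pos: [0.6404, 0.2236, 0.1172]
tcp_rot: [0.995, 0.095, -0.002, 0.0]
contact_force: [-0.0, -0.8, 0.2]
opening: 0.994
```

```bash
python3 - <<'E'
s=open('chk.py').read().replace('        P,u,v=pts','        if (m&b).sum()<150: continue\n        P,u,v=pts');open('chk.py','w').write(s)
E
python3 chk.py 4; python3 -c "
from h import *
st();to(.6397,.230,.025,.197)"
```

```text
blue ztop 0.088 c [ 0.5744 -0.1096] [0.0986 0.0616] yaw 4.1 stand mm [0.2 0.9]
t 11.7 [0.6422 0.2236 0.1209] F [-0.39 -0.51  0.17] T [-0.06  0.01  0.01] 0.997 stand mm [ 91.14 328.53] rv [-0.0002 -0.0014  0.19  ]
turn [ 0.0002 -0.0014  0.12  ] shift cm [-12.987  31.525   4.083]
turn [ 0.0003 -0.0014 -0.007 ] shift cm [-0.142 -0.679  9.591]
```

Emit:
servo_tool(increments="0 0 -0.007 -0.14 -0.65 2 8.5;0 0 -0.007 -0.14 -0.65 4 8.5;0 0 -0.007 -0.14 -0.65 4 8.5;0 0 -0.007 -0.14 -0.65 6 8.5;0 0 -0.007 -0.14 -0.65 8 8.5;0 0 -0.007 -0.14 -0.65 9.2 8.5;0 0 -0.007 -0.14 -0.65 9.5 8.5;0 0 -0.007 -0.14 -0.65 9.5 8.5;0 0 -0.007 -0.14 -0.65 9.5 8.5")

```text
time: 12.45
eef_pos: [0.64, 0.2305, 0.0262]
tcp_rot: [0.995, 0.099, 0.001, -0.0]
contact_force: [-0.1, -0.0, 0.0]
opening: 0.994
```

```bash
python3 -c "
from h import *
st();to(.6397,.230,.025,.197)"
```

```text
t 12.45 [0.64   0.2305 0.0262] F [-0.15 -0.05  0.05] T [-0.02  0.01 -0.04] 0.994 stand mm [ 89.37 335.57] rv [ 0.0002 -0.0021  0.1975]
turn [-1.000e-04 -2.100e-03  1.275e-01] shift cm [-13.12   32.149  -5.404]
turn [ 0.     -0.0021  0.0005] shift cm [-0.038  0.043  0.121]
```

Emit:
servo_tool(increments="0 0 0 -0.04 0.04 0.4 8.5;0 0 0 -0.04 0.04 0.4 8.5;0 0 0 -0.04 0.04 0.4 5.5;0 0 0 -0.04 0.04 0.4 5.5;0 0 0 -0.04 0.04 0.4 5.5;0 0 0 -0.04 0.04 0.4 5.5;0 0 0 -0.04 0.04 0.4 5.5;0 0 0 -0.04 0.04 0.4 5.5", grip_force=50)

```text
time: 13.12
eef_pos: [0.6392, 0.2303, 0.0214]
tcp_rot: [0.995, 0.099, 0.001, -0.0]
contact_force: [-0.1, 0.1, 2.9]
opening: 0.692
```

```bash
python3 -c "
from h import *
st()"
```

```text
t 13.1167 [0.6392 0.2303 0.0214] F [-0.13  0.06  2.91] T [0.17 0.14 0.04] 0.692 stand mm [ 88.59 335.43] rv [ 0.0003 -0.0012  0.1979]
turn [-0.0002 -0.0012  0.1279] shift cm [-13.058  32.138  -5.882]
```

Emit:
servo_tool(increments="0 0 0 0 0 -1 5.5;0 0 0 0 0 -4 5.5;0 0 0 0 0 -8 5.5;0 0 0 0 0 -12 5.5;0 0 0 0 0 -15 5.5;0 0 0 0 0 -18 5.5;0 0 0 0 0 -18 5.5;0 0 0 0 0 -18 5.5")

```text
time: 13.78
eef_pos: [0.6394, 0.2302, 0.203]
tcp_rot: [0.995, 0.099, 0.002, -0.0]
contact_force: [0.5, 0.3, -3.1]
opening: 0.693
```

```bash
python3 -c "
from h import *
st(-.02,.025,.2)"
```

```text
t 13.7833 [0.6394 0.2302 0.203 ] F [ 0.48  0.33 -3.07] T [ 0.03 -0.02  0.04] 0.693 stand mm [ 88.8  335.31] rv [ 0.0002 -0.004   0.1978]
turn [-0.     -0.004   0.1278] shift cm [-14.747  29.392   0.246]
```

Tin bottom clearance will be about 18 cm. Moving over the stand.

Emit:
servo_tool(increments="0 0 0.02 -1.7 3.3 0 5.5;0 0 0.04 -3.4 6.7 0 5.5;0 0 0.06 -5 10 0 5.5;0 0 0.08 -6.7 13.3 0 5.5;0 0 0.1 -8.4 16.7 0 5.5;0 0 0.12 -10 20 0 5.5;0 0 0.128 -11.7 23.3 0 5.5;0 0 0.128 -13.3 26.5 0 5.5;0 0 0.128 -14.3 28.5 0 5.5;0 0 0.128 -14.7 29.4 0 5.5")

```text
time: 14.62
eef_pos: [0.5496, -0.0894, 0.1972]
tcp_rot: [0.999, 0.033, -0.003, -0.001]
contact_force: [-0.4, 0.0, -2.9]
opening: 0.695
```

Emit:
servo_tool(increments="0 0 0 0 0 0 5.5;0 0 0 0 0 0 5.5;0 0 0 0 0 0 5.5")

```text
time: 14.87
eef_pos: [0.5521, -0.0858, 0.1995]
tcp_rot: [0.999, 0.035, -0.001, -0.001]
contact_force: [-0.9, -0.0, -2.8]
opening: 0.692
```

```bash
python3 -c "
from h import *
st(-.01,.0117,.118)
p,d=ctrl.read_camera('side');cv2.imwrite('pics/s5.png',p[150:390,190:510,::-1].repeat(2,0).repeat(2,1))"
```

```text
t 14.8667 [ 0.5521 -0.0858  0.1995] F [-0.94 -0.01 -2.83] T [0.03 0.05 0.06] 0.692 stand mm [-20.46  26.24] rv [0.0013 0.0018 0.0708]
turn [-0.0014  0.0018  0.0008] shift cm [1.059 1.466 8.144]
```

View pics/s5.png

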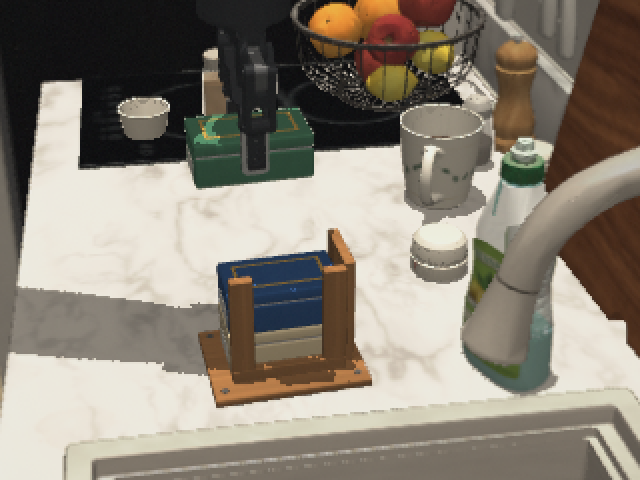

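The green tin is level in the jaws at crop (250,150), and blue still sits square. I'll lower it.

Emit:
servo_tool(increments="0 0 0 0 0 2 5.5;0 0 0 0.5 0.7 4 5.5;0 0 0 1 1.4 6 5.5;0 0 0 1 1.4 7.2 5.5;0 0 0 1 1.4 7.8 5.5;0 0 0 1 1.4 7.8 5.5;0 0 0 1 1.4 7.8 5.5;0 0 0 1 1.4 7.8 5.5")

```text
time: 15.58
eef_pos: [0.5641, -0.1001, 0.1241]
tcp_rot: [0.999, 0.035, 0.001, 0.0]
contact_force: [0.0, 0.3, -1.5]
opening: 0.693
```

```bash
python3 -c "
from h import *
st(-.01,.0117,.1105)"
```

```text
t 15.5833 [ 0.5641 -0.1001  0.1241] F [ 0.03  0.28 -1.5 ] T [ 0.03 -0.03  0.03] 0.693 stand mm [-9.46 11.11] rv [-0.0008 -0.0022  0.0704]
turn [ 0.0009 -0.0021  0.0004] shift cm [-0.057 -0.06   1.356]
```

Emit:
servo_tool(increments="0 0 0 0 0 0.5 5.5;0 0 0 0 0 1 5.5;0 0 0 0 0 1.2 5.5;0 0 0 0 0 1.3 5.5;0 0 0 0 0 1.3 5.5;0 0 0 0 0 1.3 5.5")

```text
time: 16.08
eef_pos: [0.5633, -0.1004, 0.1097]
tcp_rot: [0.999, 0.035, 0.0, 0.0]
contact_force: [0.2, 0.2, -2.0]
opening: 0.691
```

```bash
python3 -c "
from h import *
st(-.01,.0117,.1094)"
```

```text
t 16.0833 [ 0.5633 -0.1004  0.1097] F [ 0.17  0.22 -2.01] T [ 0.02  0.01 -0.01] 0.691 stand mm [-10.25  10.83] rv [-0.0001 -0.0001  0.0697]
turn [ 0.0001 -0.0001 -0.0003] shift cm [ 0.024 -0.087  0.027]
```

Emit:
servo_tool(increments="0 0 0 0 0 0.04 5.5;0 0 0 0 0 0.08 5.5;0 0 0 0 0 0.08 5.5;0 0 0 0 0.3 0.08 5.5;0 0 0 0 0.6 0.08 5.5;0 0 0 0 0.75 0.08 5.5;0 0 0 0 0.85 0.08 5.5;0 0 0 0 0.9 0.08 5.5;0 0 0 0 0.95 0.08 5.5;0 0 0 0 0.95 0.08 5.5")

```text
time: 16.92
eef_pos: [0.5643, -0.1095, 0.1094]
tcp_rot: [0.999, 0.035, 0.0, -0.0]
contact_force: [0.8, 3.7, 4.4]
opening: 0.696
```

```bash
python3 -c "
from h import *
st(-.0,.0017,.1094)"
```

```text
t 16.9167 [ 0.5643 -0.1095  0.1094] F [0.8  3.68 4.38] T [0.56 0.03 0.11] 0.696 stand mm [-9.9   1.74] rv [ 0.0006 -0.0008  0.07  ]
turn [-0.0005 -0.0008 -0.    ] shift cm [ 0.99   0.004 -0.003]
```

Emit:
servo_tool(increments="0 0 0 0.1 0.05 -0.05 5.5;0 0 0 0.3 0.1 -0.05 5.5;0 0 0 0.5 0.1 -0.05 5.5;0 0 0 0.65 0.1 -0.05 5.5;0 0 0 0.75 0.1 -0.06 5.5;0 0 0 0.8 0.1 -0.07 5.5;0 0 0 0.85 0.1 -0.08 5.5;0 0 0 0.9 0.1 -0.08 5.5;0 0 0 0.9 0.1 -0.08 5.5")

```text
time: 17.67
eef_pos: [0.5718, -0.109, 0.1095]
tcp_rot: [0.999, 0.035, -0.002, -0.001]
contact_force: [-5.2, 4.5, 5.9]
opening: 0.694
```

```bash
python3 -c "
from h import *
st(-.0,.0017,.1094)"
```

```text
t 17.6667 [ 0.5718 -0.109   0.1095] F [-5.16  4.51  5.93] T [0.76 0.51 0.19] 0.694 stand mm [-2.41  1.68] rv [0.0021 0.0038 0.0708]
turn [-0.0023  0.0038  0.0008] shift cm [ 0.241 -0.002  0.005]
```

Emit:
servo_tool(increments="0 0 0 0.05 0.02 -0.06 5.5;0 0 0 0.15 0.04 -0.08 5.5;0 0 0 0.25 0.05 -0.1 5.5;0 0 0 0.3 0.05 -0.1 5.5;0 0 0 0.35 0.05 -0.1 5.5;0 0 0 0.4 0.05 -0.1 5.5;0 0 0 0.4 0.05 -0.1 5.5")

```text
time: 18.25
eef_pos: [0.5729, -0.1089, 0.1097]
tcp_rot: [0.999, 0.036, -0.006, -0.002]
contact_force: [-13.9, 5.5, 9.7]
opening: 0.696
```

```bash
python3 -c "
from h import *
st(-.0,.0017,.1094)"
```

```text
t 18.25 [ 0.5729 -0.1089  0.1097] F [-13.88   5.51   9.69] T [0.82 1.54 0.22] 0.696 stand mm [-1.27  1.65] rv [0.0036 0.0124 0.0715]
turn [-0.004   0.0123  0.0015] shift cm [ 0.128 -0.005  0.029]
```

Both stops are touched. Fx is a bit high at -14 N and there is a slight pitch, so I'll ease off and level the tin.

Emit:
servo_tool(increments="-0.001 0.003 0 -0.05 0.02 -0.02 5.5;-0.002 0.006 0 -0.1 0.04 -0.04 5.5;-0.003 0.009 0 -0.13 0.06 -0.06 5.5;-0.003 0.009 0 -0.13 0.06 -0.06 5.5;-0.003 0.009 0 -0.13 0.06 -0.06 5.5;-0.003 0.009 0 -0.13 0.06 -0.06 5.5")

```text
time: 18.75
eef_pos: [0.5729, -0.1089, 0.1094]
tcp_rot: [0.999, 0.036, 0.0, -0.001]
contact_force: [-5.7, 7.2, 2.1]
opening: 0.693
```

```bash
python3 -c "
from h import *
st(-.0,.0017,.1094)"
```

```text
t 18.75 [ 0.5729 -0.1089  0.1094] F [-5.66  7.22  2.12] T [1.   0.81 0.25] 0.693 stand mm [-1.3   1.66] rv [ 0.0019 -0.0008  0.0712]
turn [-0.0019 -0.0008  0.0012] shift cm [ 0.13  -0.004  0.001]
```

Emit:
servo_tool(increments="0 0 0 0.03 0 -0.01 5.5;0 0 0 0.06 0 -0.02 5.5;0 0 0 0.06 0 -0.02 5.5;0 0 0 0.06 0 -0.02 5.5;0 0 0 0.06 0 -0.02 5.5")

```text
time: 19.17
eef_pos: [0.5729, -0.109, 0.1094]
tcp_rot: [0.999, 0.036, -0.0, -0.001]
contact_force: [-7.0, 6.3, 3.1]
opening: 0.692
```

```bash
python3 chk.py 6; python3 -c "
from h import *
st(-.0,.0017,.1094)
a=cv2.imread('pics/top6.png');cv2.imwrite('pics/top6c.png',cv2.resize(a[200:300,410:520],None,fx=6,fy=6,interpolation=2))
q,_=ctrl.read_camera('side');np.save('q.npy',q);cv2.imwrite('pics/side6c.png',cv2.resize(q[225:355,270:390,::-1],None,fx=4.6,fy=4.6,interpolation=2))
st()"
```

```text
blue ztop 0.0868 c [ 0.5715 -0.0816] [0.0957 0.004 ] yaw 3.91 stand mm [-0.8 29. ]
green ztop 0.1279 c [ 0.5742 -0.103 ] [0.0973 0.054 ] yaw -0.46 stand mm [0.4 7.5]
t 19.2667 [ 0.5729 -0.109   0.1095] F [-7.57  6.27  3.87] T [0.95 0.97 0.27] 0.69 stand mm [-1.29  1.64] rv [0.002  0.0009 0.0713]
turn [-0.002   0.0008  0.0013] shift cm [ 0.129 -0.005  0.005]
t 19.3167 [ 0.5729 -0.109   0.1094] F [-7.    7.1   3.54] T [0.91 1.   0.24] 0.696 stand mm [-1.3   1.64] rv [0.002  0.001  0.0713]
turn [-0.002   0.0009  0.0013] shift cm [0.133 0.17  2.942]
```

View pics/side6c.png

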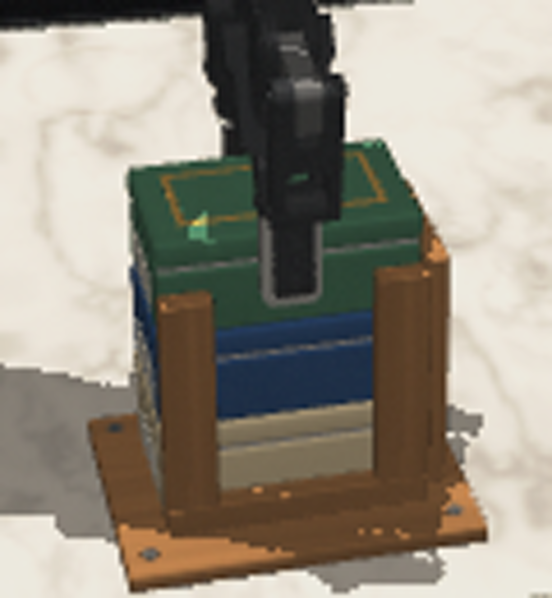

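View pics/top6c.png

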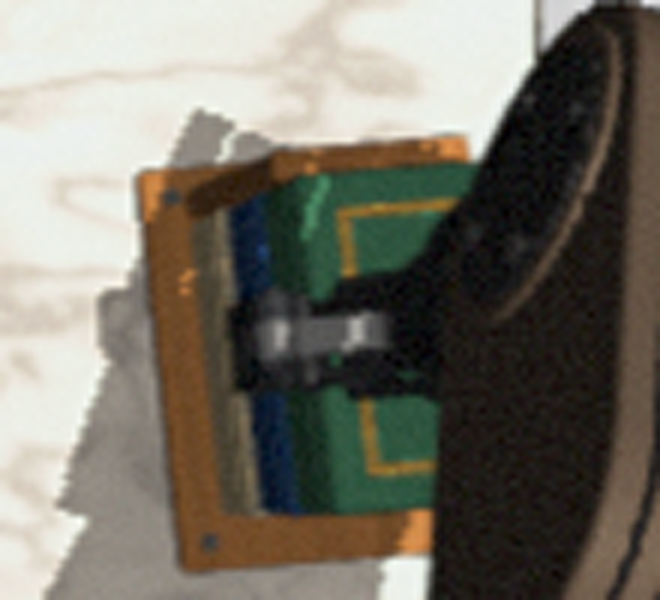

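The top view shows green flush with the back stop at crop (370,165), with the left sides of the three tins parallel. Next I'll check the yaw and left edge numerically.

```bash
python3 - <<'E'
from h import *
for k in (6,4):
    f=np.load(f"top{k}.npz");p,d=f["p"],f["d"]
    m=np.zeros(d.shape,bool);m[215:300,430:505]=1
    P,u,v=pts("top",m,d);zt=.128 if k==6 else .088
    s=abs(P[:,2]-zt)<.005;C=cast("top",np.c_[u,v][s],zt);hs=cv2.cvtColor(p,cv2.COLOR_RGB2HSV)[v[s],u[s]]
    ok=(hs[:,1]>90)&(hs[:,0]>60)&(hs[:,0]<125);C=C[ok];vv=v[s][ok]
    S=np.array([instand(c) for c in C])*1000
    e=np.array([S[vv==r][np.argmax(S[vv==r,1])] for r in np.unique(vv)]);e=e[abs(e[:,0])<45]; e=e[abs(e[:,1]-np.median(e[:,1]))<2.5]
    w=np.polyfit(e[:,0],e[:,1],1);print("left edge y at x=0",w[1].round(2),"rel yaw rad",w[0].round(4),len(e),"x range",np.percentile(S[:,0],[.2,99.8]).round(1))
st()
E
```

```text
left edge y at x=0 30.62 rel yaw rad 0.0013 35 x range [-48.1  48.6]
left edge y at x=0 30.48 rel yaw rad -0.0009 49 x range [-48.9  49.3]
t 19.3167 [ 0.5729 -0.109   0.1094] F [-7.    7.1   3.54] T [0.91 1.   0.24] 0.696 stand mm [-1.3   1.64] rv [0.002  0.001  0.0713]
turn [-0.002   0.0009  0.0013] shift cm [0.133 0.17  2.942]
```

Emit:
servo_tool(increments="0 0 0 0.02 0 -0.03 5.5;0 0 0 0.03 0 -0.04 5.5;0 0 0 0.03 0 -0.04 5.5;0 0 0 0.03 0 -0.04 5.5;0 0 0 0.03 0 -0.04 5.5;0 0 0 0.03 0 -0.04 5.5;0 0 0 0.03 0 -0.04 5.5;0 0 0 0.03 0 -0.04 5.5")

```text
time: 19.98
eef_pos: [0.5729, -0.109, 0.1094]
tcp_rot: [0.999, 0.036, -0.001, -0.001]
contact_force: [-6.9, 5.6, 2.8]
opening: 0.694
```

Emit:
servo_tool(increments="0 0 0 0 0 0 5.5;0 0 0 0 0 0 5.5;0 0 0 0 0 0 5.5;0 0 0 0 0 0 5.5;0 0 0 0 0 0 5.5;0 0 0 0 0 0 5.5")

```text
time: 20.48
eef_pos: [0.5729, -0.1089, 0.1094]
tcp_rot: [0.999, 0.036, -0.001, -0.001]
contact_force: [-7.0, 6.3, 2.8]
opening: 0.692
```

```bash
python3 chk.py 7; python3 -c "
from h import *
st()
a=np.load('top0.npz')['d'];b=np.load('top7.npz')['d']
for n,(u,v) in dict(mug=(322,145),jar=(195,263),dish=(207,315),timer=(396,172)).items():
    print(n,np.abs(a[v-22:v+22,u-22:u+22]-b[v-22:v+22,u-22:u+22]).mean().round(4))
"
```

```text
blue ztop 0.086 c [ 0.5715 -0.0816] [0.0958 0.0044] yaw 4.07 stand mm [-0.8 29. ]
green ztop 0.128 c [ 0.5742 -0.1027] [0.0974 0.0542] yaw -0.62 stand mm [0.4 7.8]
t 20.5833 [ 0.5729 -0.109   0.1094] F [-7.32  6.89  2.31] T [0.97 0.98 0.21] 0.692 stand mm [-1.3   1.63] rv [0.002  0.0017 0.0713]
turn [-0.0021  0.0016  0.0013] shift cm [0.135 0.169 2.943]
mug 0.0065
jar 0.0107
dish 0.0088
timer 0.0095
```

View pics/side7.png

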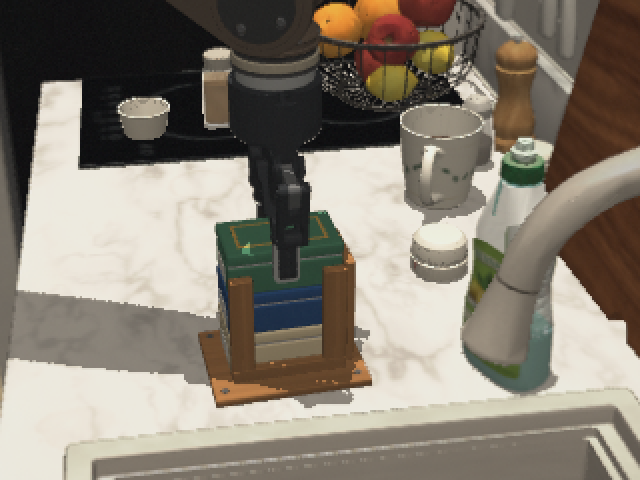

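The column is aligned, with green at crop (285,245) on blue and cream. The mug, jar, dish and timer look unmoved, and the forces are steady, so I'm handing it in.

```bash
python3 -c "
from plant import ctrl
print(ctrl.sign_off())"
```

```text
the job is handed in; nothing more can be done
None
```

The blue and green tins are stacked on the cream one. The arm is still gripping the green tin and pressing it into the corner, so you can put the band on. I handed the job in at about 20.6 s of the 64 s allowed; it reports no verdict.

- **Blue tin:** I slid it against the side stop and then the back stop, and let it go. A clear top view then put it at x +0.2 mm and y +0.9 mm. Its yaw was within 0.1° of the stand's and its top was at 88 mm. The cream tin, already home, measured about the same y before I started, so part of the 0.9 mm is probably calibration error.
- **Green tin:** Its top is at 128 mm, x is about +0.4 mm, and its left edge is at +30.6 mm. It is square to the stand within about 0.002 rad. The arm partly hid it from the top camera, so the yaw of about -0.6° from the fitted rectangle is not reliable; I used the left edge instead.
- **Push on the stops:** The force on the tool was steady at about 7 N toward the back stop and 6–7 N toward the side stop. Friction takes some of that, so I estimate at least 3 N on each stop. The highest push I read was about 14 N, briefly, at the back stop.
- **One disagreement:** At home, the gripper read about 1.6 mm further left (+y) than my camera estimate of the stand, for both tins. That fits the 2 mm calibration tolerance, and I relied on the contact force rather than the camera there.
- **Mug, jar, dish and timer:** They look unmoved in the pictures. The depth comparison differed by 7–11 mm on average around them, which I took to be noise at their edges and did not measure further.

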